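# Slide the standing flashlight home into its bedside charging dock

## Task

The red flashlight stands on its wide lens end on the nightstand: push it low on its wide end so that it slides along upright across the mat and through the open mouth of the dark grey charging dock until it stands fully home against the dock's back wall. Push gently and steadily - do not squeeze it, lift it, tip it or bat it along - and leave the soap dispenser, pill bottle, saucer and tweezers where they are; finish with the hand drawn clear.

Things in the scene. Friction and masses are not known exactly. Their poses are not given: they have to be found in the camera images.
- flashlight: Red flashlight, loose, standing on its wide lens end, 165 mm tall, about 240 g, round. Wide end: straight cylinder 54 mm in diameter, 42 mm high; tapers to 33 mm diameter at 62 mm height, then a 33 mm grip up to a black cap. Origin: centre of its underside; z up along its axis. It slides when pushed below about 30 mm height and topples when pushed well above.
- dock: Dark grey dock, fixed, no floor. Origin: on the surface under the axis of a fully home flashlight; +x points in, to the back wall. Back wall 100 wide, 55 high, 28 thick, inner face at x = 27 mm. Side walls 15 high, 10 thick, inner faces at y = +-33 mm from the back wall to x = -10, then flared outwards at 35 degrees to x = -46 mm, where the open mouth is about 110 mm wide.
- dispenser: White plastic push-button soap dispenser, 64 mm diameter, 162 mm tall, spout reaching 44 mm from its axis; loose, to be left alone. Origin: centre of its underside.
- pills: Small green pill bottle, 38 mm diameter, 70 mm tall; loose, to be left alone. Origin: centre of its underside.
- saucer: Blue ceramic saucer, 104 mm diameter, 18 mm high; loose, to be left alone. Origin: centre of its underside.
- tweezers: Chrome tweezers lying flat, 96 mm long along its x, 19 mm wide, 8 mm high; loose, to be left alone. Origin: centre of its underside. The round mat under everything is under 1 mm thick, so all stand at surface height.
There are look-alikes about, which are no part of the job. Several things look just like the flashlight: the one meant starts farthest from the robot's base.

How it is judged:
At the end, for the whole second after the job is handed in: The flashlight stands upright (within 0.06 rad) and at rest on the surface between the dock's side walls (within 10 mm of the centre line), its axis within 6 mm of the fully home position against the back wall (x of flashlight in the frame of dock between -0.006 and 0.006 m and y of flashlight in the frame of dock between -0.01 and 0.01 m and angle between flashlight's own z axis and vertical below 0.06 rad and height (world z) of flashlight below 0.005 m and linear speed of flashlight below 0.01 m/s); the robot touches nothing.
It fails at once if the flashlight is tipped by more than 0.25 rad (angle between flashlight's own z axis and vertical above 0.25 rad).
It fails at once if the flashlight is lifted off the surface (underside centre above 12 mm) (height (world z) of flashlight above 0.012 m).
It fails at once if the flashlight is squeezed or rammed (more than 30 N from the fingers) (contact force between the fingers and flashlight above 30 N).
It fails at once if the flashlight is batted along (faster than 0.4 m/s) (linear speed of flashlight above 0.4 m/s).
It fails at once if a bystander is moved by more than 15 mm (distance of any of dispenser, pills, saucer, tweezers from where it was at the start of the episode above 0.015 m).
It also fails if it takes over 54 s, if anything falls off the work surface, if the arm or the gripper's body presses on something with over 40 N, if the wrist force passes 120 N, or if a joint passes its speed limit or range.

## Robot

A 6-joint arm with a two-finger parallel gripper is mounted at the origin on the work surface. World frame = base frame: x ahead of the robot, y to its left, z up, the work surface at z = 0. Lengths are in m, angles in rad, forces in N, time in s.
With the tool pointing down it reaches from about 0.35 to 1 m from the base axis. Payload 7.1 kg.
Tool frame: the origin (TCP) lies between the finger pads; the fingertips stand 22 mm ahead of it and the grasp point (between the pads) lies 3 mm ahead of it; x points along the fingers, y is the direction in which the jaws open and shut, and the axes are right-handed (so a half turn about x gives the same grasp; the last joint's range is limited). The gripper opens to 85 mm and grips with 20 to 120 N. Pads are 22 mm wide; open, the fingers measure 114 mm over their backs; the gripper's body (76 mm by 85 mm) begins 54 mm behind the grasp point. The pads swing forward as they close: fully open they stand 13 mm farther back than shut.
Start: joints at [1.146, 0.423, 1.63, -0, 1.089, -0.019], TCP at [0.247, 0.574, 0.253] pointing down, gripper open.
Joint ranges: [-3, 3], [-0.9, 2.11], [0.09, 2.58], [-1.31, 4.45], [0.11, 2.69], [-2.54, 2.54]. Speed limits (rad/s): [2.39, 2.39, 3.01, 3.14, 3.14, 3.14].

## Interface

Orientations are given as a rotation vector (axis times angle).
In Python, from rig import manip gives the robot as it stands. The module is installed in compiled form; this text tells all that it offers. Calls block until the motion is done:
- manip.move_to(position, orientation): joint-space move of the TCP to a pose.
- manip.servo_line(position, orientation=None, rate=0.15): straight line of the TCP; orientation=None keeps the orientation; rate is the mean speed in m/s.
- manip.set_joints(angles): joint-space move.
- manip.command_gripper(opening, f_grip=None): finger opening in m; f_grip is the grip in N (None keeps the last); returns when the fingers have stopped.
- manip.hold(seconds).
- manip.solve_ik(position, orientation): joint angles nearest the present ones, or None.
- manip.camera(name): name is "side" or "top"; returns a dict with "image" (384x512x3 uint8, red, green, blue), "fx", "fy", "cx", "cy" (pixels), "cam_to_world" (4x4, takes a point from camera to world coordinates). Camera axes: x right, y down, z forward; pixel columns grow to the right and rows downward; lengths in m; the calibration is good to about 2 mm. A picture is of the moment at which its call begins. There is no depth.
A pose or a line that the arm cannot do raises manip.IKError and nothing moves.
- manip.sign_off(): hands the job in, once; it reports no verdict.
Readings, each from a call of its own:
- manip.get_time(): time.
- manip.get_joint_positions(): joint angles.
- manip.get_joint_vel(): joint speeds.
- manip.get_tau(): joint torques, N m.
- manip.get_position(): TCP position.
- manip.get_ee_rot(): TCP orientation.
- manip.get_contact_force(): force on the tool from outside, world axes, zero at the start.
- manip.get_torque(): the same for the moment, N m.
- manip.get_width(): finger opening in m.
Only numpy, scipy, OpenCV 4.12 (cv2) and the standard library are available. Lean on these libraries where they do the work, as an engineer would, in place of code of your own. Each camera call takes 0.05 s, during which the arm holds its last target. There are 200 camera calls.

## Working session

There is one attempt and no reset: what is moved stays moved. The work goes in short steps, each a Python script; the robot and the scene stay as the last script left them, time stands still between calls to the robot, and variables do not carry over. Pictures are saved under pics/ and viewed, about 8 in all and at most 12, crops included, and the job is handed in when it is done.

```bash
mkdir -p pics; python3 - <<'E'
from rig import manip
import cv2,numpy as np,pickle
for n in("top","side"):
    c=manip.camera(n); pickle.dump(c,open(n+"0.pkl","wb"))
    cv2.imwrite(f"pics/{n}0.png",cv2.resize(c["image"][:,:,::-1],(800,600),interpolation=cv2.INTER_CUBIC))
    print(n,c["fx"],c["cx"],c["cy"],np.round(c["cam_to_world"],3).tolist())
print(manip.get_ee_rot(),manip.get_time())
E
```

```text
top 414.71830683479413 248.8918367214878 196.0556069677798 [[-0.007, -0.983, 0.183, 0.373], [-1.0, 0.004, -0.019, 0.003], [0.018, -0.183, -0.983, 1.134], [0.0, 0.0, 0.0, 1.0]]
side 477.1705762461504 249.3137066351197 189.8050295479586 [[-0.998, -0.021, 0.056, 0.522], [-0.059, 0.506, -0.86, 0.97], [-0.01, -0.862, -0.507, 0.59], [0.0, 0.0, 0.0, 1.0]]
[ 0.31727063  1.54754131 -0.31944109] 0.1
```

View pics/top0.png

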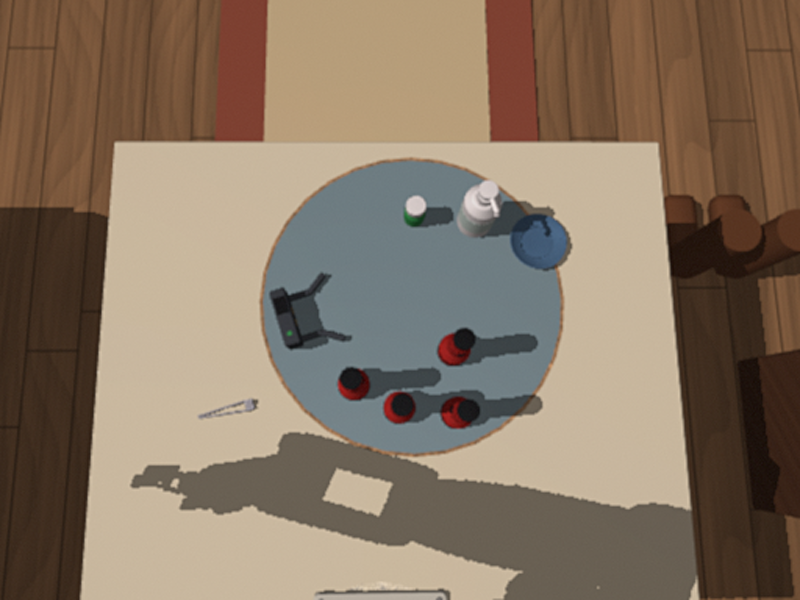

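View pics/side0.png

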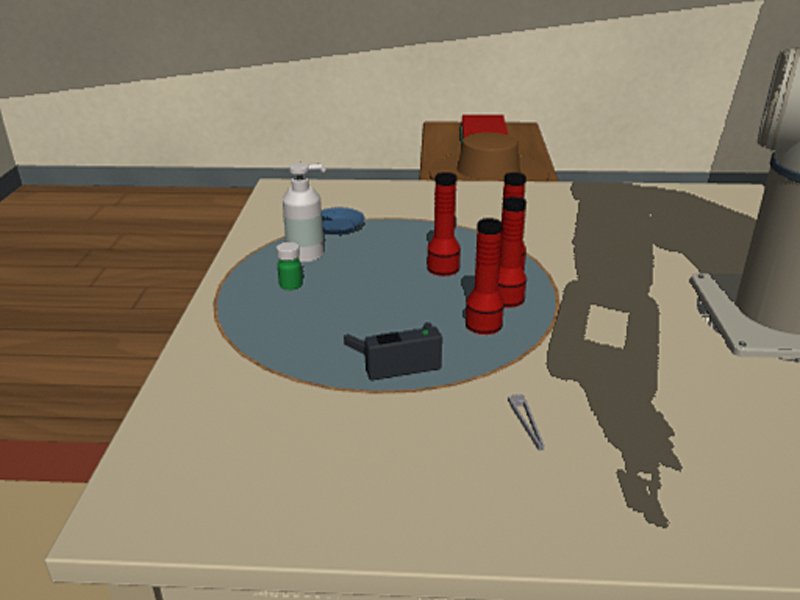

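The top view shows four red look-alikes, at (353,383), (400,407), (460,411) and (455,347). Up in the image is +x, away from the base, so the farthest is the one at (455,347), which should be the one at (445,255) in the side view. The dock is at (300,318), with its mouth to the right and its back wall on the left. I'll crop both to check.

```bash
cat > h.py <<'E'
import numpy as np,cv2,pickle
def ray(c,u,v,z):
    T=c["cam_to_world"]; d=T[:3,:3]@np.array([(u-c["cx"])/c["fx"],(v-c["cy"])/c["fy"],1]); o=T[:3,3]
    return (o+d*(z-o[2])/d[2])[:2]
def proj(c,P):
    T=c["cam_to_world"]; p=(np.atleast_2d(P)-T[:3,3])@T[:3,:3]
    return np.c_[p[:,0]/p[:,2]*c["fx"]+c["cx"],p[:,1]/p[:,2]*c["fy"]+c["cy"]]
E
python3 - <<'E'
from h import *
t=pickle.load(open("top0.pkl","rb"));s=pickle.load(open("side0.pkl","rb"))
k=.64
for n,p in dict(A=(353,383),B=(400,407),C=(460,411),D=(455,349)).items(): print(n,ray(t,p[0]*k,p[1]*k,.04))
for p in((445,270),(484,328),(511,302),): print(ray(s,p[0]*k,p[1]*k,0))
for n,p in dict(disp=(475,222),pill=(414,215),sau=(540,243),tw=(228,409)).items(): print(n,ray(t,p[0]*k,p[1]*k,.02))
a=t["image"][165:245,165:325][:,:,::-1]; cv2.imwrite("pics/ct.png",cv2.resize(a,None,fx=5,fy=5,interpolation=cv2.INTER_CUBIC))
a=s["image"][105:255,210:360][:,:,::-1]; cv2.imwrite("pics/cs.png",cv2.resize(a,None,fx=4,fy=4,interpolation=cv2.INTER_CUBIC))
E
```

```text
A [0.44616715 0.04273101]
B [ 0.40579919 -0.03583351]
C [ 0.398529  -0.1360974]
D [ 0.50269576 -0.13042001]
[ 0.50046358 -0.12355261]
[0.44473473 0.05173076]
[ 0.39961465 -0.02399411]
disp [ 0.73431878 -0.1748351 ]
pill [ 0.7475704  -0.06524792]
sau [ 0.69498962 -0.29028258]
tw [0.40497453 0.2546239 ]
```

View pics/ct.png

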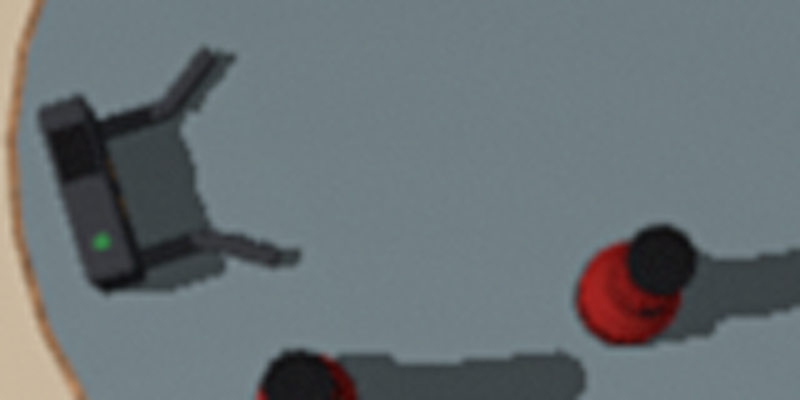

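View pics/cs.png

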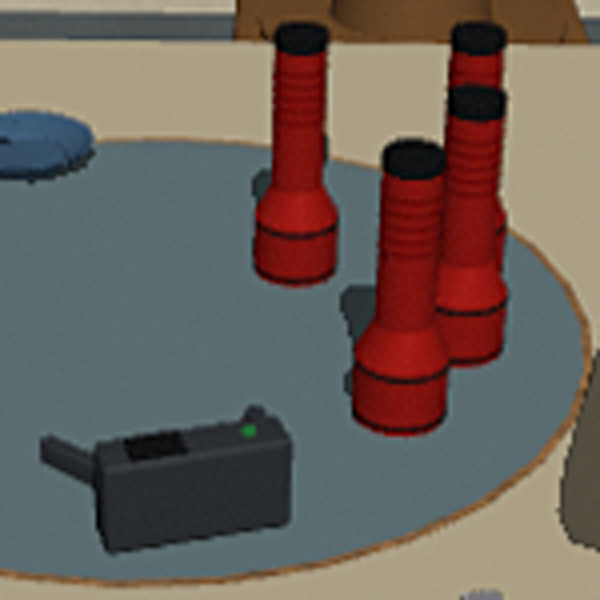

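```bash
python3 - <<'E'
from h import *
from scipy.optimize import least_squares
t=pickle.load(open("top0.pkl","rb"));s=pickle.load(open("side0.pkl","rb"))
T=lambda u,v:((u+.5)/5-.5+165,(v+.5)/5-.5+165)
S=lambda u,v:((u+.5)/4-.5+210,(v+.5)/4-.5+105)
obs=[(t,T(42,112),(.055,-.05,.055)),(t,T(80,97),(.027,-.05,.055)),(t,T(98,285),(.055,.05,.055)),(t,T(140,272),(.027,.05,.055)),
(s,S(99,462),(.055,-.05,.055)),(s,S(290,440),(.055,.05,.055)),(s,S(108,551),(.055,-.05,0)),(s,S(289,523),(.055,.05,0)),
(t,T(214,52),(-.046,-.060,.015)),(t,T(297,253),(-.046,.060,.015))]
def W(q,p):
    c,s_=np.cos(q[2]),np.sin(q[2]); return np.array([q[0]+c*p[0]-s_*p[1],q[1]+s_*p[0]+c*p[1],p[2]])
f=lambda q:np.concatenate([proj(c,W(q,p))[0]-uv for c,uv,p in obs])
r=least_squares(f,[.55,.13,1.4],loss="soft_l1"); print("dock",r.x,np.round(f(r.x).reshape(-1,2),1).tolist())
# flashlight: cap centre, base silhouettes
print("cap top",ray(t,*T(661,259),.165),"cap side",ray(s,*S(302,31),.165))
a=np.linspace(0,2*np.pi,90)
def ext(c,x,y):
    P=np.concatenate([np.c_[x+.027*np.cos(a),y+.027*np.sin(a),0*a+z] for z in(0,.042)]); return proj(c,P)
def g(q):
    e=ext(t,*q);b=ext(s,*q)
    return [e[:,0].min()-T(576,0)[0],e[:,1].max()-T(0,346)[1],b[:,0].min()-S(253,0)[0],b[:,0].max()-S(338,0)[0],b[:,1].max()-S(0,285)[1]]
r2=least_squares(g,[.5,-.13]); print("light",r2.x,np.round(g(r2.x),1))
q=r.x;d=r2.x-q[:2];c,n=np.cos(q[2]),np.sin(q[2]);print("light in dock",c*d[0]+n*d[1],-n*d[0]+c*d[1],"yaw",np.degrees(q[2]))
E
```

```text
dock [0.57138197 0.11656896 1.89162415] [[-0.6, -0.8], [1.9, -1.1], [-0.7, 0.1], [1.2, -0.7], [1.2, 0.9], [1.1, -1.2], [-0.4, 0.9], [0.7, 0.0], [1.3, -0.5], [-1.8, -0.0]]
cap top [ 0.50431493 -0.12884584] cap side [ 0.50417704 -0.12637985]
light [ 0.50496596 -0.13144015] [ 0.2  0.3 -0.2 -0.1  0.4]
light in dock -0.21440992573020556 0.14123734812329752 yaw 108.3820805058854
```

```bash
cat >> h.py <<'E'
from scipy.spatial.transform import Rotation as R
TH=np.radians(40); D=np.array([.5714,.1166,1.8916]); L=np.array([.505,-.1305]); OFF=.022*np.sin(TH)+.0084+.0218
def ori(psi,sg=1):
    x=np.array([np.sin(TH)*np.cos(psi),np.sin(TH)*np.sin(psi),-np.cos(TH)]); y=sg*np.array([-np.sin(psi),np.cos(psi),0])
    return R.from_matrix(np.c_[x,y,np.cross(x,y)]).as_rotvec()
def tcp(c,psi,z,off=OFF): return [c[0]-off*np.cos(psi),c[1]-off*np.sin(psi),z]
def path(L,xc=-.075,n=14,end=0.0):
    u=np.array([np.cos(D[2]),np.sin(D[2])]); H=D[:2]+u*end; C=D[:2]+u*xc
    out=[]
    for t in np.linspace(0,1,n):
        p=L*(1-t)**2+2*t*(1-t)*C+t*t*H; d=2*(1-t)*(C-L)+2*t*(H-C); out.append((p,np.arctan2(d[1],d[0])))
    return out
E
python3 - <<'E'
from h import *; from rig import manip
A=[];b=[];q0=None
for p in ([.4,.2,.3],[.6,0,.2],[.7,.1,.4],[.5,-.3,.25],[.45,0,.5],[.8,0,.15]):
    ps=np.arctan2(p[1],p[0]); q=manip.solve_ik(p,R.from_matrix(np.c_[[0,0,-1],[-np.sin(ps),np.cos(ps),0],np.cross([0,0,-1],[-np.sin(ps),np.cos(ps),0])]).as_rotvec())
    if q is None: print("none",p);continue
    a1,a2=q[1],q[1]+q[2]
    A+=[[1,0,np.sin(a1),np.sin(a2),-np.cos(a2)],[0,1,np.cos(a1),np.cos(a2),np.sin(a2)]];b+=[np.hypot(*p[:2]),p[2]]
x,res,*_=np.linalg.lstsq(np.array(A),np.array(b),rcond=None); print("a0,d1-Lt,L1,L2,off",x,res)
for sg in(1,-1):
    print(sg)
    for z in(.03,.3):
        for c,ps in path(L,n=5):
            q=manip.solve_ik(tcp(c,ps,z),ori(ps,sg)); print(z,np.round(c,3),round(np.degrees(ps)),None if q is None else np.round(q,2))
E
```

```text
a0,d1-Lt,L1,L2,off [ 1.41813711e-04  3.34629858e-02  5.63001999e-01  4.84903817e-01
 -7.74700519e-02] [6.99877033e-10]
1
0.03 [ 0.505 -0.13 ] 63 [-0.71  0.77  1.95  0.94  0.88  2.12]
0.03 [ 0.543 -0.049] 68 [-0.53  0.77  1.94  1.01  0.85  2.15]
0.03 [0.567 0.019] 75 [-0.39  0.78  1.89  0.99  0.87  2.19]
0.03 [0.576 0.074] 87 [-0.28  0.81  1.81  0.89  0.94  2.22]
0.03 [0.571 0.117] 108 [-0.17  0.86  1.65  0.69  1.11  2.19]
0.3 [ 0.505 -0.13 ] 63 None
0.3 [ 0.543 -0.049] 68 None
0.3 [0.567 0.019] 75 None
0.3 [0.576 0.074] 87 None
0.3 [0.571 0.117] 108 [-0.17  0.48  1.59  0.61  1.47  2.47]
-1
0.03 [ 0.505 -0.13 ] 63 [-0.71  0.77  1.95  0.94  0.88 -1.02]
0.03 [ 0.543 -0.049] 68 [-0.53  0.77  1.94  1.01  0.85 -0.99]
0.03 [0.567 0.019] 75 [-0.39  0.78  1.89  0.99  0.87 -0.95]
0.03 [0.576 0.074] 87 [-0.28  0.81  1.81  0.89  0.94 -0.92]
0.03 [0.571 0.117] 108 [-0.17  0.86  1.65  0.69  1.11 -0.95]
0.3 [ 0.505 -0.13 ] 63 [-0.71  0.3   1.87  0.72  1.26 -0.57]
0.3 [ 0.543 -0.049] 68 [-0.53  0.3   1.87  0.75  1.21 -0.5 ]
0.3 [0.567 0.019] 75 [-0.39  0.33  1.82  0.75  1.21 -0.48]
0.3 [0.576 0.074] 87 [-0.28  0.39  1.74  0.71  1.29 -0.53]
0.3 [0.571 0.117] 108 [-0.17  0.48  1.59  0.61  1.47 -0.67]
```

```bash
python3 - <<'E'
from h import *; from rig import manip
p=manip.get_position(); manip.servo_line([p[0],p[1],.42],rate=.25)
manip.command_gripper(.032,20)
c,ps=path(L)[0]; o=ori(ps,-1); off=OFF+.05
manip.move_to(tcp(c,ps,.32,off),o)
manip.servo_line(tcp(c,ps,.08,off),rate=.15)
for z in(.055,.045,.036):
    manip.servo_line(tcp(c,ps,z,off),rate=.05); print(z,manip.get_contact_force())
print(manip.get_time(),manip.get_width(),manip.get_position(),tcp(c,ps,.036,off),ps)
s=manip.camera("side");t=manip.camera("top");pickle.dump((s,t),open("st1.pkl","wb"))
a=cv2.resize(s["image"][100:230,200:330],(520,520),interpolation=cv2.INTER_CUBIC)
b=cv2.resize(t["image"][190:260,250:320],(280,280),interpolation=cv2.INTER_CUBIC); b=cv2.copyMakeBorder(b,0,240,0,0,cv2.BORDER_CONSTANT)
cv2.imwrite("pics/st1.png",np.hstack([a,b])[:,:,::-1])
for P in [list(tcp(c,ps,0,off-OFF+.0302))[:2]+[.036-.0169]]: print("tip expected",(proj(s,P)-[200,100])*4,(proj(t,P)-[250,190])*4)
E
```

```text
0.055 [ 0.19350633  0.06273138 -0.31069056]
0.045 [ 0.4137458   0.05350729 -0.52748011]
0.036 [ 0.63056399  0.14084377 -0.7345959 ]
7.45 0.03199533430568499 [ 0.46184961 -0.21428635  0.03564919] [np.float64(0.46201434233017), np.float64(-0.21447927894878982), 0.036] 1.0977055710683412
tip expected [[386.66677289 212.4099966 ]] [[268.27465972 187.16473472]]
```

View pics/st1.png

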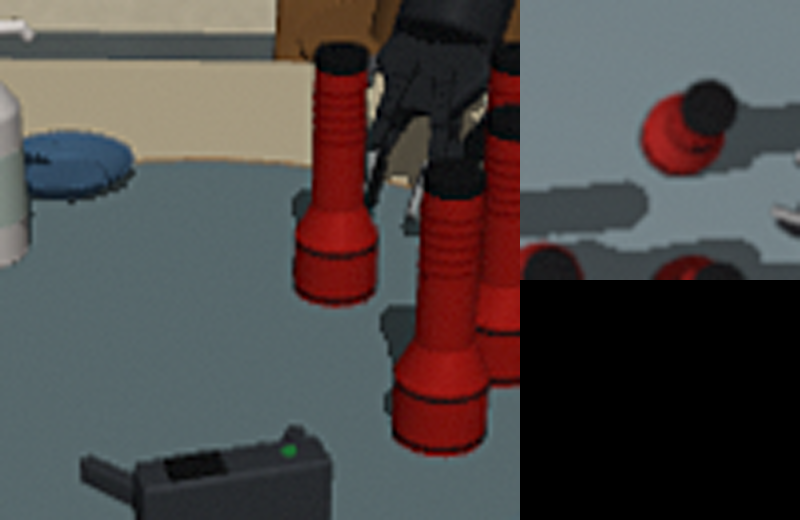

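The fingertips are at about (370,205) and (410,225) in the side crop, level with the predicted tip, and the target flashlight is untouched at (335,270). Next I'll lower slightly, make contact and push halfway.

```bash
python3 - <<'E'
from h import *; from rig import manip
P=path(L); c,ps=P[0]; Z=.031
manip.servo_line(tcp(c,ps,Z,OFF+.05),rate=.05); print(manip.get_contact_force())
manip.servo_line(tcp(c,ps,Z,OFF),rate=.04); print("contact",manip.get_contact_force())
for c,ps in P[1:7]:
    manip.servo_line(tcp(c,ps,Z),ori(ps,-1),rate=.04); f=manip.get_contact_force(); print(np.round(c,3),np.round(f,1))
    if np.linalg.norm(f)>12: break
print(manip.get_time(),manip.get_position())
s=manip.camera("side");t=manip.camera("top");pickle.dump((s,t,c,ps),open("st2.pkl","wb"))
a=cv2.resize(s["image"][100:230,200:330],(390,390),interpolation=cv2.INTER_CUBIC)
b=cv2.resize(t["image"][150:280,180:310],(390,390),interpolation=cv2.INTER_CUBIC)
cv2.imwrite("pics/st2.png",np.hstack([a,b])[:,:,::-1])
for h in(0,.165): print("expected",(proj(s,[*c,h])-[200,100])*3,(proj(t,[*c,h])-[180,150])*3)
E
```

```text
[0.61068439 0.91432451 0.14786693]
contact [-0.11271621 -0.5533943   0.3439554 ]
[ 0.518 -0.104] [ 0.8  0.1 -0. ]
[ 0.53  -0.079] [-0.6 -0.5 -0.6]
[ 0.541 -0.055] [-0.8  0.4  0.8]
[ 0.55  -0.032] [-0.9 -0.5 -0.6]
[ 0.557 -0.011] [-0.4 -0.5 -0.4]
[0.564 0.01 ] [-0.8 -0.   0.5]
13.925 [ 0.55133427 -0.03258924  0.03101985]
expected [[174.56759447 297.20988535]] [[175.60256999 160.06100291]]
expected [[174.38211548 104.45717165]] [[174.33306206 125.54057776]]
```

View pics/st2.png

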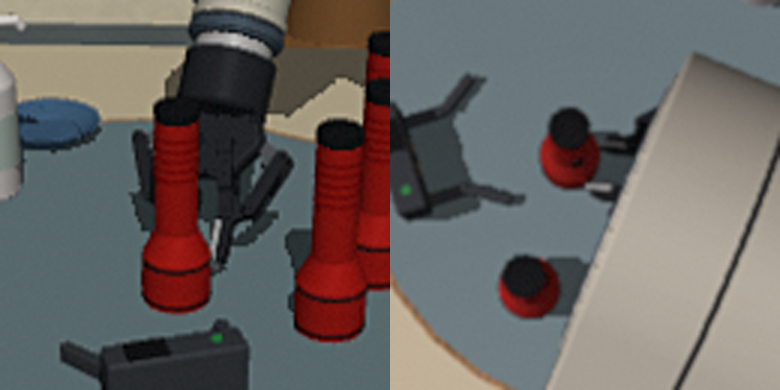

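The flashlight is upright and nested between the fingers, with its cap at (178,128) in the top crop, about 1 px short of the prediction. I'll push on to the end, then creep forward until the force rises at the back wall.

```bash
python3 - <<'E'
from h import *; from rig import manip
P=path(L); Z=.031
for c,ps in P[7:-1]:
    manip.servo_line(tcp(c,ps,Z),ori(ps,-1),rate=.04); f=manip.get_contact_force(); print(np.round(c,3),np.round(f,1))
    if np.linalg.norm(f)>10: break
else:
    u=np.array([np.cos(D[2]),np.sin(D[2])])
    for e in np.arange(-.009,.010,.001):
        manip.servo_line(tcp(D[:2]+u*e,D[2],Z),ori(D[2],-1),rate=.01); f=np.mean([(manip.hold(.02),manip.get_contact_force())[1] for _ in range(4)],0)
        print(round(e,3),np.round(f,1),"push",round(-f[:2]@u,1))
        if -f[:2]@u>4: break
print(manip.get_time(),manip.get_position())
s=manip.camera("side");t=manip.camera("top");pickle.dump((s,t),open("st3.pkl","wb"))
a=cv2.resize(s["image"][100:230,200:330],(390,390),interpolation=cv2.INTER_CUBIC)
b=cv2.resize(t["image"][150:280,150:280],(390,390),interpolation=cv2.INTER_CUBIC)
cv2.imwrite("pics/st3.png",np.hstack([a,b])[:,:,::-1])
for h in(0,.165): print("home expected",(proj(s,[*D[:2],h])-[200,100])*3,(proj(t,[*D[:2],h])-[150,150])*3)
E
```

```text
[0.569 0.029] [-1.  -0.3 -0.5]
[0.573 0.046] [-0.4 -0.2 -0.2]
[0.575 0.063] [-0.6  0.2  0. ]
[0.576 0.078] [ 0.3 -0.5 -1. ]
[0.576 0.092] [0.7 0.4 0.5]
[0.574 0.105] [ 0.9 -0.2 -1.7]
-0.009 [ 0.5 -0.4  0.4] push 0.6
-0.008 [ 1.  -1.3  0.5] push 1.5
-0.007 [ 0.8 -1.5 -0.1] push 1.7
-0.006 [ 1.2 -1.4 -0.4] push 1.7
-0.005 [ 0.8 -1.7  0.4] push 1.9
-0.004 [ 1.  -1.4  0.1] push 1.6
-0.003 [ 1.2 -1.1 -0.3] push 1.4
-0.002 [ 0.7 -1.1  0.2] push 1.3
-0.001 [ 0.5 -1.3  0.1] push 1.4
-0.0 [ 0.6 -1.5 -0.2] push 1.6
0.001 [ 0.7 -1.3 -0.3] push 1.4
0.002 [ 1.  -1.3  0.2] push 1.6
0.003 [ 0.7 -1.7 -0.2] push 1.8
0.004 [ 1.1 -0.9 -0.2] push 1.3
0.005 [ 0.5 -1.8 -0.1] push 1.9
0.006 [ 0.3 -1.7  0.2] push 1.7
0.007 [ 0.9 -1.1 -0.3] push 1.3
0.008 [ 1.2 -2.2 -0.3] push 2.4
0.009 [ 1.1 -5.2  0.4] push 5.3
24.05 [0.58292566 0.0825227  0.03097095]
home expected [[157.88389966 374.27868582]] [[149.68149245 152.51753582]]
home expected [[156.21712467 169.74255395]] [[129.36407513 116.73294891]]
```

View pics/st3.png

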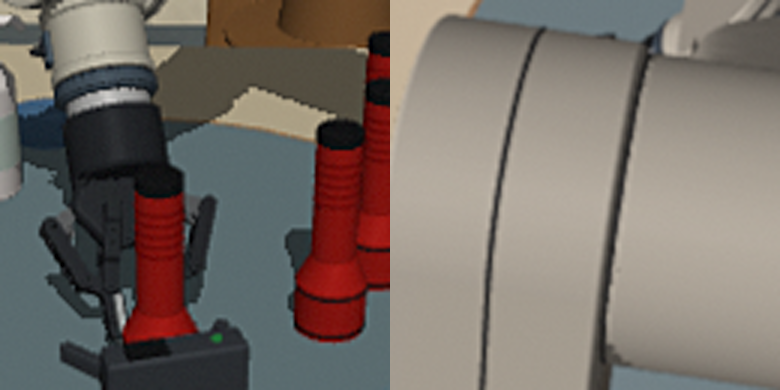

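The flashlight stands upright behind the back wall, with its cap at (159,172) against a predicted (156,170), and the force rises only at the end. I'll confirm the stiffness with 1 mm more, then withdraw and check from above.

```bash
python3 - <<'E'
from h import *; from rig import manip
u=np.array([np.cos(D[2]),np.sin(D[2])]); o=ori(D[2],-1)
manip.servo_line(tcp(D[:2]+u*.010,D[2],.031),o,rate=.01);manip.hold(.1);f=manip.get_contact_force();print("push",-f[:2]@u,f)
manip.servo_line(tcp(D[:2]-u*.09,D[2],.031),o,rate=.06)
manip.servo_line(tcp(D[:2]-u*.13,D[2],.25),o,rate=.15)
p=manip.get_position(); q=manip.get_joint_positions(); q[0]-=.5; manip.set_joints(q)
print(manip.get_time(),manip.get_contact_force())
s=manip.camera("side");t=manip.camera("top");pickle.dump((s,t),open("st4.pkl","wb"))
a=cv2.resize(s["image"][140:270,200:300],(400,520),interpolation=cv2.INTER_CUBIC)
b=cv2.resize(t["image"][160:260,160:237],(400,520),interpolation=cv2.INTER_CUBIC)
cv2.imwrite("pics/st4.png",np.hstack([a,b])[:,:,::-1]); cv2.imwrite("pics/st4full.png",t["image"][:,:,::-1])
for h in(0,.042,.165): print("home expected",(proj(s,[*D[:2],h])-[200,140]+.5)*4,(proj(t,[*D[:2],h])-[160,160]+.5)*5.2)
E
```

```text
push 8.232167669653863 [ 2.00506875 -8.00848514  1.14566294]
29.1333 [ 0.21163377 -0.18500513  0.20264533]
home expected [[212.51186622 341.03824776]] [[210.04792025 214.96372875]]
home expected [[211.98089292 275.8805479 ]] [[202.06181331 200.89798735]]
home expected [[210.28949957  68.32340526]] [[174.83106356 152.93711144]]
```

View pics/st4.png

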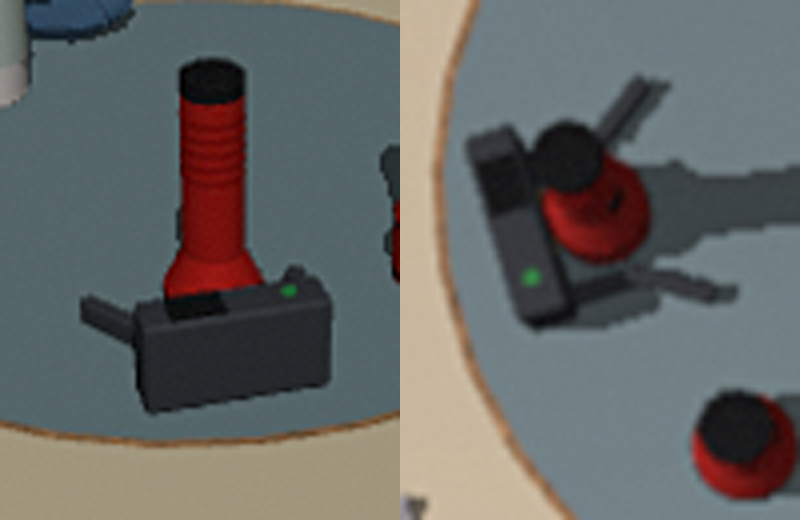

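View pics/st4full.png

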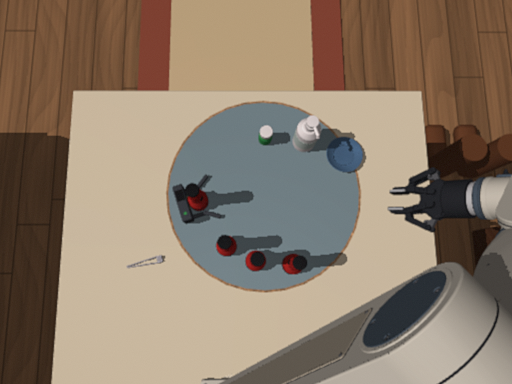

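```bash
python3 - <<'E'
from rig import manip
manip.sign_off(); print(manip.get_time())
E
```

```text
the job is handed in; nothing more can be done
the job is handed in; nothing more can be done
```

I pushed the farthest of the four red flashlights low on its wide end, along a smooth curve into the dock and up to the back wall. I then drew the hand clear and handed the job in, at about 29 s of the 54 s allowed.

**Pushing:** The measured push force stayed below about 2.5 N until the end. Over the last 2 mm it rose to 5.3 N and then 8.2 N, which I took as contact with the back wall.

**Final pictures:** The flashlight stands upright between the side walls. Its cap is within about 1 px (2–3 mm) of the predicted home position in both views. The dispenser, pill bottle, saucer, tweezers and the other three flashlights look undisturbed by eye; I did not measure their positions again.

**Disagreement:** The force rose about 8 mm later than my dock and finger-offset estimates predicted. I put this down to the fingertips being slightly shorter when part-closed, plus error in my dock measurement. The pictures agree with the flashlight being fully home, but a gap of 1–2 mm at the wall would not show in them.

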